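# Load two bushings into the tube magazine

### The arm

A 6-joint arm with a two-finger parallel gripper is mounted at the origin on a cart in front of the work surface, level with it; the furniture and walls round the work are solid. World frame = base frame: x ahead of the robot, y to its left, z up, the work surface at z = 0. Lengths are in m, angles in rad, forces in N, time in s.
With the tool pointing down it reaches from about 0.375 to 0.9 m from the base axis. Payload 3.1 kg.
Tool frame: the origin (TCP) lies midway between the tips of the shut fingers; the grasp point (between the pads) lies 19 mm behind it; z points along the fingers, y is the line along which they close (so a half turn about z gives the same grasp; the last joint's range is limited). The gripper opens to 87 mm and grips with 3 to 60 N. Pads are 19 mm wide; open, the fingers measure 117 mm over their backs; the gripper's body (75 mm by 190 mm) begins 51 mm behind the grasp point.
Start: joints at [1.133, 0.527, 1.433, -0, 1.181, -0.178], TCP at [0.16, 0.604, 0.196] pointing down, gripper open.
Joint ranges: [-3.08, 3.08], [-0.75, 2.2], [0.22, 2.44], [-1.43, 4.57], [0, 2.65], [-2.85, 2.85]. Speed limits (rad/s): [2.79, 2.79, 3.14, 3.14, 3.14, 3.14].

### API

Orientations are given as a unit quaternion [x, y, z, w].
In Python, from rig import status, imaging, order gives the robot as it stands.
- The arm moves only by the tool arm_command, never from a script. Its argument "deltas" is one flat list of numbers, 5 for each row, row after row: the opening, from -1 (shut) to 1 (fully open), so that 0 is half open, then the shift along the tool's x, y, z in m, then the turn about the tool's z in rad. In form: [gripper, tx, ty, tz, roll, gripper, tx, ty, tz, roll, ...]. A call has 1 to 12 rows; each row shifts and turns the commanded pose from where the row before left it, along the tool's axes as they then stand; what a row does not reach is not made up. A row lasts 1/8 s, in which the tool goes at most 62.5 mm and 10.7 degrees, less where a joint would pass 70% of its speed; a pose out of reach is approached as far as the arm can. A call with a gripper value outside its range is refused whole. The fingers move at their own pace and stop on an object; "newtons" is the grip in N (left out, the last holds). Time passes only in rows, so rows that do not move let the fingers close. It gives the time, the measured TCP pose, the force, the opening and the grip force at its end, in the units of the state.
- status.get_obs(): the state, without advancing time (a new reading comes with each control period).
- imaging.camera(name): name is "side" or "top"; returns (picture, depth): 400x640x3 uint8, red, green, blue; 400x640 float32, m along the optical axis (not along the pixel's ray), 0 where there is no reading.
- imaging.camera_params(name): a dict with "intrinsics" (3x3 intrinsics, pixels), "camera_from_world" (4x4, takes a point from world to camera coordinates). Camera axes: x right, y up, looking along -z (the intrinsics and any distortion apply to the point x, -y, -z); pixel columns grow to the right and rows downward; lengths in m; the calibration is good to about 2 mm. A picture is of the moment at which its call begins. camera_params takes no time and is no camera call.
- order.hand_in(): hands the job in; it is judged then, once.
The state is a dict: "time": time; "q": joint angles; "joint_velocities": joint speeds; "joint_torque": joint torques, N m; "position": TCP position; "tool_rot": TCP orientation; "ft_force": force on the tool from outside, world axes, zero at the start; "moment": the same for the moment, N m; "grip_width": finger opening in m; "grip_force": force on a finger pad.
Only numpy, scipy, OpenCV 4.12 (cv2) and the standard library are available. Lean on these libraries where they do the work, as an engineer would, in place of code of your own. Each camera call takes 0.05 s, during which the arm holds its last target. There are 200 camera calls.

### The job

Load the two flanged bronze bushings into the upright tube magazine through its funnel mouth, flange down, so that they stand upright one on top of the other inside the tube, either one first. Leave the gear, the metal rotor and the black dust cap where they are.

Things in the scene. Friction and masses are not known exactly. Their poses are not given: they have to be found in the camera images.
- bushing_1: Bronze flanged bushing standing flange down on the worktop: a plain cylinder 26 mm across, 24 mm high overall, with a round flange 32 mm across and 5 mm thick at its foot; about 60 g. Origin: centre of its underside; z up its axis. Grip it across the 26 mm cylinder near its top, the fingertips about 11 mm above its underside, so that the flange can enter the funnel below them.
- bushing_2: A second bushing, the same as bushing_1; the two are interchangeable.
- magazine: Tube magazine, fixed upright: dark round foot 84 mm wide, 10 mm thick; polished, slippery aluminium tube 41 mm wide outside with a narrow sight slot. Bore 35 mm, straight from its floor at 10 mm to 60 mm above the worktop, then a steep funnel, 60 mm wide inside (66 outside) at its rim, 84 mm up. Bushings let go upright in the mouth slide down; two fit. Origin: centre of the foot's underside; z up the tube.
- magazine_floor (a point): Centre of the tube's inner floor, on its axis, 10 mm above the worktop; axes those of the magazine.
- magazine_mouth (a point): Centre of the funnel's rim, on the tube's axis, 84 mm above the worktop.
- gear: Small steel spur gear, 33 mm across its teeth, 16 mm high with its hub; bystander. Origin: centre of its underside.
- sample_rotor: Metal rotor, a slotted cylinder with a foot ring, 48 mm across and 37 mm high; bystander. Origin: centre of its underside.
- dust_cap: Flat black round dust cap, 37 mm across, 14 mm high; bystander. Origin: centre of its underside.

How it is judged:
On the way:
1. one bushing stands upright on the floor of the tube (((horizontal distance between bushing_1 and magazine_floor below 0.006 m and z of bushing_1 in the frame of magazine_floor between -0.005 and 0.005 m and angle between bushing_1's own z axis and vertical below 0.17 rad and linear speed of bushing_1 below 0.02 m/s) or (horizontal distance between bushing_2 and magazine_floor below 0.006 m and z of bushing_2 in the frame of magazine_floor between -0.005 and 0.005 m and angle between bushing_2's own z axis and vertical below 0.17 rad and linear speed of bushing_2 below 0.02 m/s))), for 0.2 s.
At the end, for the whole second after the job is handed in: One bushing stands on the tube's floor (within 5 mm in height) and the other on top of it (24 mm higher, within 5 mm), either one below; both within 6 mm of the tube's axis, upright flange down within 0.17 rad (about 10 degrees) and at rest (((horizontal distance between each of bushing_1, bushing_2 and magazine_floor below 0.006 m and z of bushing_1 in the frame of magazine_floor between -0.005 and 0.005 m and angle between each of bushing_1, bushing_2's own z axis and vertical below 0.17 rad and linear speed of each of bushing_1, bushing_2 below 0.02 m/s and z of bushing_2 in the frame of magazine_floor between 0.019 and 0.029 m) or (horizontal distance between each of bushing_2, bushing_1 and magazine_floor below 0.006 m and z of bushing_2 in the frame of magazine_floor between -0.005 and 0.005 m and angle between each of bushing_2, bushing_1's own z axis and vertical below 0.17 rad and linear speed of each of bushing_2, bushing_1 below 0.02 m/s and z of bushing_1 in the frame of magazine_floor between 0.019 and 0.029 m))); the robot touches nothing.
It fails at once if the gear is moved by more than 30 mm (distance of gear from where it was at the start of the episode above 0.03 m).
It fails at once if the metal rotor is moved by more than 30 mm (distance of sample_rotor from where it was at the start of the episode above 0.03 m).
It fails at once if the black dust cap is moved by more than 30 mm (distance of dust_cap from where it was at the start of the episode above 0.03 m).
It also fails if it takes over 51 s, if anything falls off the work surface, if the arm or the gripper's body presses on something with over 40 N, if the wrist force passes 120 N, or if a joint passes its speed limit or range.

## Working session

There is one attempt and no reset: what is moved stays moved. The work goes in short steps, Python scripts to look and compute and a tool call to move; the robot and the scene stay as the last step left them, time stands still between calls to the robot, and variables do not carry over. Pictures are saved under pics/ and viewed, at most 10 in all, crops included, and the job is handed in when it is done.

Besides the shell and the picture viewer there is one more tool, called after "Emit:" as a command line: name --argument value ..., lists and objects as JSON in quotes. arm_command: Moves the arm, as the interface text tells. Its arguments: {"type":"object","properties":{"deltas":{"type":"array"},"newtons":{"type":"number"}},"required":["deltas"]}

```bash
mkdir -p pics
python3 - <<'E'
from rig import status, imaging
import cv2,numpy as np
for n in("top","side"):
    p,d=imaging.camera(n); cv2.imwrite(f"pics/{n}0.png",p[:,:,::-1]); np.save(f"{n}_d.npy",d); np.save(f"{n}_p.npy",p)
    c=imaging.camera_params(n); print(n,c)
print(status.get_obs())
E
```

```text
top {'intrinsics': array([[397.36679987,   0.        , 320.44782048],
       [  0.        , 397.36679987, 201.84071015],
       [  0.        ,   0.        ,   1.        ]]), 'camera_from_world': array([[-0.00828511, -0.9995686 ,  0.02817752,  0.05425367],
       [ 0.99791993, -0.00646334,  0.06414071, -0.57136038],
       [-0.06393092,  0.02865032,  0.99754298, -0.88852198],
       [ 0.        ,  0.        ,  0.        ,  1.        ]])}
side {'intrinsics': array([[438.45584705,   0.        , 319.7260892 ],
       [  0.        , 438.45584705, 203.08664085],
       [  0.        ,   0.        ,   1.        ]]), 'camera_from_world': array([[-0.86810147, -0.49636593, -0.00455001,  0.50642695],
       [ 0.33529507, -0.59311214,  0.73198033, -0.20507379],
       [-0.36602876,  0.6339076 ,  0.68131057, -0.74164029],
       [ 0.        ,  0.        ,  0.        ,  1.        ]])}
{'time': 0.1, 'q': array([ 1.13351376e+00,  5.28406828e-01,  1.43376753e+00, -1.80974827e-05,
        1.18143101e+00, -1.78541167e-01]), 'joint_velocities': array([ 9.78935315e-04,  5.29986787e-04, -7.02711763e-03,  4.44904125e-06,
        8.29305164e-04,  8.18405048e-04]), 'joint_torque': array([ 1.64606868e-04, -4.40985560e+01, -1.77149910e+01,  6.35281275e-02,
        5.34416491e-02, -4.81686550e-05]), 'position': array([0.15960699, 0.60353208, 0.19525101]), 'tool_rot': array([ 1.29006645e-01,  9.91643218e-01, -9.61563761e-04, -2.97021929e-04]), 'ft_force': array([-0.76654484,  0.15760211,  0.19561083]), 'moment': array([ 0.03551466, -0.01454389, -0.00435727]), 'grip_force': 0.0, 'grip_width': 0.08715889563556707}
```

View pics/top0.png

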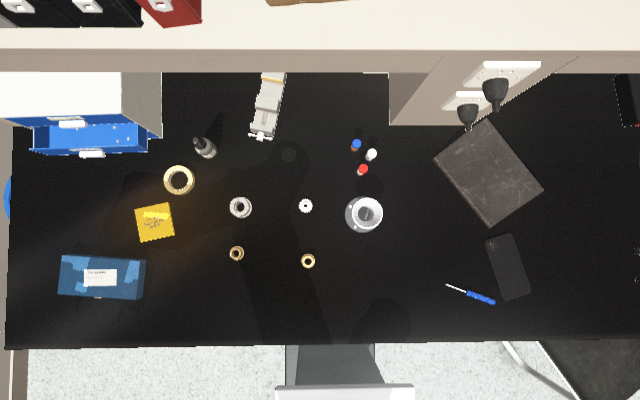

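View pics/side0.png

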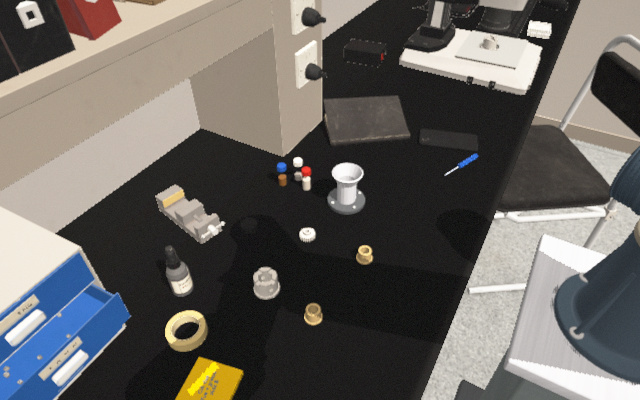

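The top picture shows the bushings at (236,253) and (308,261), and the magazine at (366,213). The gear is at (305,205), the rotor at (240,207) and the cap at (288,155). The side picture shows the bushings at (313,314) and (364,254), and the magazine at (347,185).

```bash
cat > h.py <<'E'
from rig import status, imaging
import cv2,numpy as np
def cloud(n,d):
    c=imaging.camera_params(n);K=c["intrinsics"];T=np.linalg.inv(c["camera_from_world"])
    v,u=np.mgrid[:400,:640]
    P=np.stack([(u-K[0,2])/K[0,0]*d,-(v-K[1,2])/K[1,1]*d,-d],-1)
    return P@T[:3,:3].T+T[:3,3]
def proj(n,X):
    c=imaging.camera_params(n);K=c["intrinsics"];T=c["camera_from_world"]
    p=X@T[:3,:3].T+T[:3,3]; return np.stack([K[0,2]+K[0,0]*p[...,0]/-p[...,2],K[1,2]+K[1,1]*p[...,1]/p[...,2]],-1)
E
python3 - <<'E'
from h import *
W={"top":dict(b1=(236,253,14),b2=(308,261,14),mag=(366,213,28),gear=(305,205,13),rotor=(240,207,18)),
   "side":dict(b1=(313,314,16),b2=(364,254,16),mag=(347,180,36),gear=(307,234,14),rotor=(265,283,22))}
for n in W:
    d=np.load(n+"_d.npy"); P=cloud(n,d)
    for k,(u,v,r) in W[n].items():
        Q=P[v-r:v+r,u-r:u+r].reshape(-1,3); Q=Q[(d[v-r:v+r,u-r:u+r].ravel()>0)]
        zs=Q[:,2]; print(n,k,"z pct",np.percentile(zs,[1,50,99]).round(4),end=" ")
        for lo,hi in ([(.07,.1)] if k=="mag" else [(.004,.06)]) + [(.018,.032)]*(k[0]=='b'):
            S=Q[(zs>lo)&(zs<hi)]
            if len(S)>5:
                c,rad=cv2.minEnclosingCircle((S[:,:2]*1000).astype(np.float32)); print(len(S),np.round(c,1),round(rad,1),"mm",end=" | ")
        print()
E
python3 - <<'E'
import cv2,numpy as np
im=[]
for n,u,v in(("top",236,253),("top",308,261),("top",366,213),("side",313,314),("side",364,254),("side",347,180)):
    p=np.load(f"{n}_p.npy")[v-40:v+40,u-40:u+40,::-1]; im.append(cv2.resize(p,(264,264),interpolation=0))
cv2.imwrite("pics/crops.png",np.vstack([np.hstack(im[:3]),np.hstack(im[3:])]))
E
```

```text
top b1 z pct [-0.0038 -0.      0.0249] 107 [450.  231.9] 27.5 mm | 74 [458.6 241.9] 13.0 mm | 
top b2 z pct [-0.004  -0.0001  0.0257] 99 [440.6  78.6] 17.7 mm | 72 [439.3  80.1] 12.9 mm | 
top mag z pct [-0.0037  0.0009  0.084 ] 395 [544.5 -46.9] 33.1 mm | 
top gear z pct [-0.0042  0.0003  0.0169] 131 [568.9  87.7] 20.9 mm | 
top rotor z pct [-0.0038  0.0003  0.0383] 304 [555.1 240.3] 44.3 mm | 
side b1 z pct [-0.0036 -0.0006  0.0241] 250 [457.4 245.5] 15.5 mm | 131 [458.3 244. ] 13.8 mm | 
side b2 z pct [-0.0038 -0.0008  0.0237] 193 [437.3  82.1] 14.9 mm | 92 [438.5  82. ] 13.6 mm | 
side mag z pct [-0.0041 -0.0008  0.0821] 334 [544.6 -44. ] 34.1 mm | 
side gear z pct [-0.0038 -0.0009  0.0153] 157 [563.7  86.3] 17.1 mm | 
side rotor z pct [-0.0037 -0.0004  0.037 ] 621 [561.3 235. ] 23.8 mm |
```

View pics/crops.png

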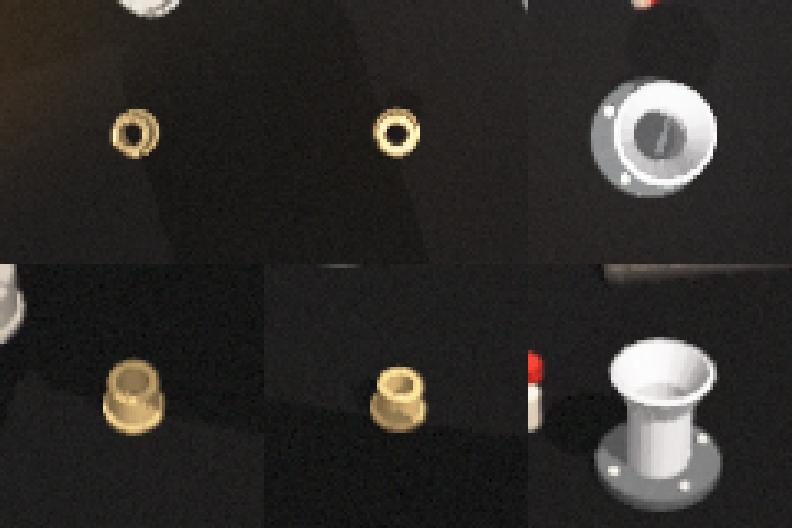

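The crops show both bushings standing flange down. My estimates are b1 ≈ (458.4, 243), b2 ≈ (439, 81) and magazine axis ≈ (544.5, -45.5) mm. I'll align the tool with the world axes and go above b1.

Emit:
arm_command --deltas '[1, 0, 0, 0, -0.13, 1, 0, 0, 0, -0.129, 1, -0.03, -0.036, 0, 0, 1, -0.03, -0.036, 0, 0, 1, -0.03, -0.036, 0, 0, 1, -0.03, -0.036, 0, 0, 1, -0.03, -0.036, 0, 0, 1, -0.03, -0.036, 0, 0, 1, -0.03, -0.036, 0, 0, 1, -0.03, -0.036, 0, 0, 1, -0.03, -0.036, 0, 0, 1, -0.03, -0.036, 0, 0]' --newtons 15

```text
time: 1.6
position: [0.4606, 0.2429, 0.1959]
tool_rot: [-0.0, 1.0, -0.0, -0.0]
ft_force: [-0.1, 0.7, 0.4]
grip_width: 0.0873
grip_force: 0.0
```

Emit:
arm_command --deltas '[1, 0.002, 0, 0.033, 0, 1, 0, 0, 0.033, 0, 1, 0, 0, 0.033, 0, 1, 0, 0, 0.033, 0, 1, 0, 0, 0.033, 0, 1, 0, 0, 0.01, 0, 1, 0, 0, 0.01, 0, 1, 0, 0, 0, 0, -0.1, 0, 0, 0, 0, -0.1, 0, 0, 0, 0, -0.1, 0, 0, 0, 0, -0.1, 0, 0, 0, 0]'

```text
time: 3.1
position: [0.4581, 0.2443, 0.0114]
tool_rot: [-0.0, 1.0, 0.0, 0.0]
ft_force: [-0.0, 0.5, 0.6]
grip_width: 0.0548
grip_force: 0.0
```

Run:
```python
from h import *
p,d=imaging.camera("side"); cv2.imwrite("pics/g1.png",cv2.resize(p[180:380,210:450,::-1],(720,600)))
print(status.get_obs()["position"])
```

```text
[0.45806988 0.24426914 0.01133825]
```

View pics/g1.png

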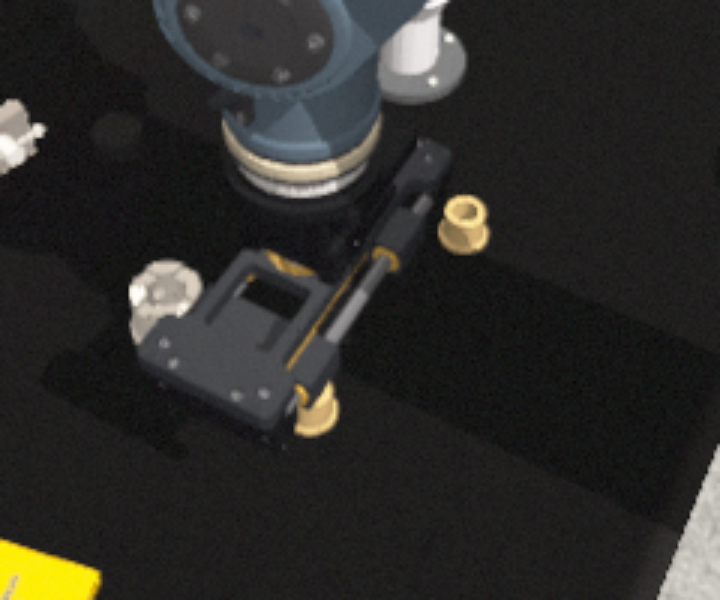

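The gripper straddles b1 (crop pixel (318,408)), and b2 is still untouched at (465,225). Closing now, then a short lift.

Emit:
arm_command --deltas '[-1, 0, 0, 0, 0, -1, 0, 0, 0, 0, -1, 0, 0, 0, 0, -1, 0, 0, 0, 0, -1, 0, 0, 0, 0, -1, 0, 0, 0, 0, -1, 0, 0, -0.02, 0, -1, 0, 0, -0.03, 0, -1, 0, 0, -0.05, 0, -1, 0, 0, -0.05, 0, -1, 0, 0, 0, 0]' --newtons 15

```text
time: 4.53
position: [0.4609, 0.2452, 0.1651]
tool_rot: [-0.0, 1.0, 0.001, 0.005]
ft_force: [0.4, 0.2, -0.5]
grip_width: 0.0004
grip_force: 0.0
```

Run:
```python
from h import *
p,d=imaging.camera("side"); X=status.get_obs()["position"]; print(X)
u,v=proj("side",X).astype(int);print(u,v)
cv2.imwrite("pics/g2.png",cv2.resize(p[max(v-60,0):v+60,u-80:u+80,::-1],(640,480),interpolation=0))
```

```text
[0.45911471 0.24459716 0.1629449 ]
309 255
```

View pics/g2.png

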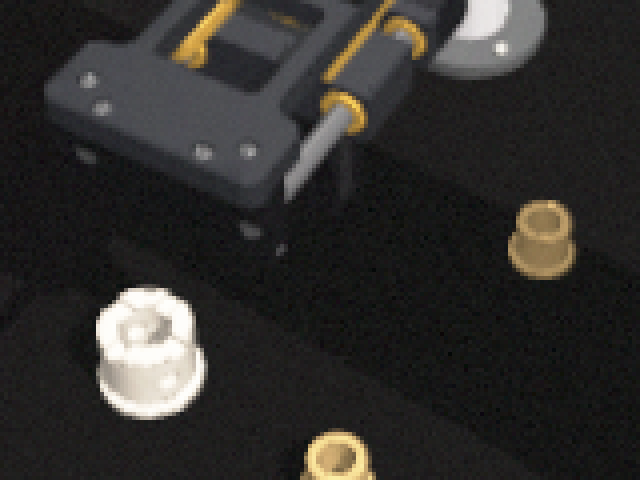

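Missed: the fingers shut to 0 and b1 is still standing, at crop (337,455). I'll measure where it is now.

Run:
```python
from h import *
for n in("side","top"):
    p,d=imaging.camera(n);P=cloud(n,d)
    for nm,c in(("b1",(.458,.243)),("b2",(.439,.081))):
        m=(np.hypot(P[...,0]-c[0],P[...,1]-c[1])<.045)&(P[...,2]>.006)&(P[...,2]<.032)&(d>0); S=P[m]
        if len(S)>9:
            for lo in(.006,.018):
                q=S[S[:,2]>lo];cc,r=cv2.minEnclosingCircle((q[:,:2]*1000).astype(np.float32));print(n,nm,len(q),np.round(cc,1),round(r,1),S[:,2].max().round(4))
    T=np.linalg.inv(imaging.camera_params(n)["camera_from_world"]);print("cam",T[:3,3].round(3))
    cv2.imwrite(f"pics/m_{n}.png",p[:,:,::-1])
# fingertips: points near the TCP in the side view
X=status.get_obs()["position"];print(X)
p,d=imaging.camera("side");P=cloud("side",d)
m=(np.linalg.norm(P-X,axis=-1)<.06)&(d>0);S=P[m];print(len(S));
for lo in np.arange(.14,.24,.01):
    q=S[(S[:,2]>lo)&(S[:,2]<=lo+.01)]
    if len(q)>2: print(round(lo,2),len(q),q.min(0).round(3),q.max(0).round(3))
```

```text
side b1 227 [458.1 244. ] 13.4 0.0256
side b1 127 [457.9 243.8] 13.3 0.0256
side b2 188 [438.   84.5] 15.8 0.0248
side b2 99 [439.   81.9] 13.9 0.0248
cam [0.237 0.6   0.658]
top b2 80 [439.3  78.8] 14.0 0.027
top b2 71 [439.4  80. ] 12.8 0.027
cam [0.514 0.076 0.921]
[0.45705882 0.24395039 0.16046448]
191
0.18 30 [0.446 0.234 0.186] [0.464 0.253 0.19 ]
0.19 71 [0.445 0.233 0.19 ] [0.461 0.254 0.2  ]
0.2 58 [0.446 0.233 0.2  ] [0.457 0.254 0.209]
0.21 32 [0.446 0.237 0.21 ] [0.451 0.255 0.22 ]
```

View pics/m_side.png

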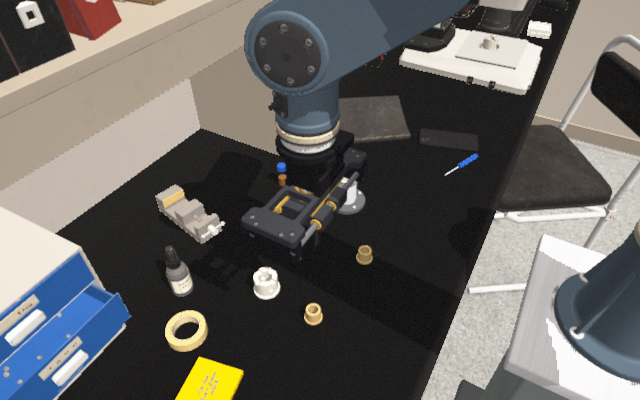

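The depth image puts the real fingertips at z ≈ 0.186 while the reported TCP is 0.160. The reported TCP therefore sits about 25 mm below the tips, which fits the miss: the fingers closed above the bushing. I'll open, go lower and measure the tips again before trusting this.

Emit:
arm_command --deltas '[0.3, 0, 0, 0.03, 0, 0.3, 0, 0, 0.03, 0, 0.3, 0, 0, 0.03, 0, 0.3, 0, 0, 0.02, 0, 0.3, 0, 0, 0, 0, 0.3, 0, 0, 0, 0, 0.3, 0, 0, 0, 0, 0.3, 0, 0, 0, 0]'

```text
time: 5.72
position: [0.4585, 0.2444, 0.0519]
tool_rot: [-0.0, 1.0, 0.0, 0.001]
ft_force: [-0.3, 0.9, 0.1]
grip_width: 0.056
grip_force: 0.0
```

```bash
cat > tips.py <<'E'
from h import *
X=status.get_obs()["position"];p,d=imaging.camera("side");P=cloud("side",d)
print(X,status.get_obs()["grip_width"])
m=(np.abs(P[...,0]-X[0])<.02)&(np.abs(P[...,1]-X[1])<.07)&(d>0)&(p.max(-1)<90);S=P[m]
for lo in np.arange(0.005,.16,.005)+0:
    q=S[(S[:,2]>lo)&(S[:,2]<=lo+.005)]
    if len(q)>2: print(round(lo,3),len(q),q.min(0).round(3),q.max(0).round(3))
E
python3 tips.py
```

```text
[0.45848749 0.24438853 0.05191695] 0.05624175211250318
0.075 11 [0.447 0.209 0.075] [0.455 0.273 0.08 ]
0.08 12 [0.447 0.21  0.08 ] [0.466 0.28  0.085]
0.085 21 [0.447 0.21  0.085] [0.467 0.281 0.09 ]
0.09 22 [0.447 0.209 0.09 ] [0.466 0.281 0.095]
0.095 19 [0.447 0.21  0.095] [0.465 0.282 0.1  ]
0.1 9 [0.447 0.21  0.1  ] [0.463 0.279 0.105]
0.105 6 [0.455 0.214 0.105] [0.461 0.216 0.108]
0.11 6 [0.454 0.215 0.111] [0.459 0.216 0.114]
0.115 8 [0.452 0.214 0.115] [0.457 0.217 0.12 ]
0.12 5 [0.449 0.211 0.121] [0.454 0.216 0.123]
0.125 19 [0.448 0.2   0.125] [0.453 0.218 0.13 ]
0.13 10 [0.447 0.202 0.13 ] [0.45  0.212 0.135]
0.135 4 [0.447 0.207 0.135] [0.448 0.211 0.139]
0.14 3 [0.444 0.207 0.141] [0.447 0.211 0.143]
0.145 3 [0.444 0.21  0.146] [0.445 0.212 0.149]
0.15 6 [0.439 0.21  0.152] [0.442 0.212 0.154]
0.155 3 [0.439 0.209 0.155] [0.44  0.211 0.159]
```

Same result here: tips at about 0.076 with the TCP at 0.052, so a 24 mm offset. I'll go to TCP z ≈ -0.013, which puts the tips at 11 mm.

Emit:
arm_command --deltas '[0.3, 0, 0, 0.03, 0, 0.3, 0, 0, 0.02, 0, 0.3, 0, 0, 0.01, 0, 0.3, 0, 0, 0.005, 0, 0.3, 0, 0, 0, 0]'

```text
time: 6.4
position: [0.4582, 0.2443, -0.0137]
tool_rot: [-0.0, 1.0, 0.0, 0.0]
ft_force: [-0.4, -0.1, 0.7]
grip_width: 0.0566
grip_force: 0.0
```

```bash
python3 tips.py | head -4
```

```text
[ 0.45819485  0.24430184 -0.01367202] 0.05647819396787662
0.01 13 [0.447 0.207 0.011] [0.468 0.281 0.014]
0.015 16 [0.447 0.21  0.016] [0.464 0.281 0.02 ]
0.02 17 [0.447 0.21  0.02 ] [0.465 0.281 0.025]
```

Emit:
arm_command --deltas '[-1, 0, 0, 0, 0, -1, 0, 0, 0, 0, -1, 0, 0, 0, 0, -1, 0, 0, 0, 0, -1, 0, 0, 0, 0, -1, 0, 0, 0, 0]' --newtons 15

```text
time: 7.2
position: [0.458, 0.2442, -0.0138]
tool_rot: [-0.0, 1.0, 0.0, 0.0]
ft_force: [-0.2, -0.9, 1.3]
grip_width: 0.025
grip_force: 15.0
```

Gripped, width 25 mm at 15 N. Lift and carry to the magazine.

Emit:
arm_command --deltas '[-1, 0, 0, -0.02, 0, -1, 0, 0, -0.04, 0, -1, 0, 0, -0.045, 0, -1, 0, 0, -0.045, 0, -1, -0.0145, -0.048, 0, 0, -1, -0.0145, -0.048, 0, 0, -1, -0.0145, -0.048, 0, 0, -1, -0.0145, -0.048, 0, 0, -1, -0.0145, -0.048, 0, 0, -1, -0.014, -0.0497, 0, 0, -1, 0, 0, 0, 0, -1, 0, 0, 0, 0]'

```text
time: 8.7
position: [0.5435, -0.045, 0.1356]
tool_rot: [0.0, 1.0, 0.001, -0.001]
ft_force: [-0.1, 0.8, -1.1]
grip_width: 0.0249
grip_force: 15.0
```

```bash
cat > chk.py <<'E'
from h import *
import sys
X=status.get_obs()["position"];print(X,status.get_obs()["grip_width"])
p,d=imaging.camera("side");P=cloud("side",d)
h=cv2.cvtColor(p,cv2.COLOR_RGB2HSV)
bz=(h[...,0]>12)&(h[...,0]<30)&(h[...,1]>70)&(np.abs(P[...,0]-X[0])<.04)&(np.abs(P[...,1]-X[1])<.04)&(P[...,2]<X[2]+.05)
S=P[bz];print("bronze",len(S)); 
if len(S): print(S.min(0).round(4),S.max(0).round(4))
r=(np.hypot(P[...,0]-.5445,P[...,1]+.0455)<.037)&(P[...,2]>.07)&(P[...,2]<.092)&(h[...,1]<60);S=P[r]
if len(S)>5: print("rim",len(S),cv2.minEnclosingCircle((S[:,:2]*1000).astype(np.float32)))
u,v=proj("side",np.array([.5445,-.0455,.1])).astype(int)
cv2.imwrite("pics/%s.png"%sys.argv[1],cv2.resize(p[max(v-60,0):v+60,u-80:u+80,::-1],(640,480),interpolation=0))
E
python3 chk.py c1
```

```text
[ 0.54352825 -0.04504702  0.13564227] 0.024911432089618664
bronze 148
[ 0.5281 -0.0602  0.1477] [ 0.5537 -0.0227  0.1767]
rim 340 ((543.0081176757812, -45.78871154785156), 34.49678039550781)
```

View pics/c1.png

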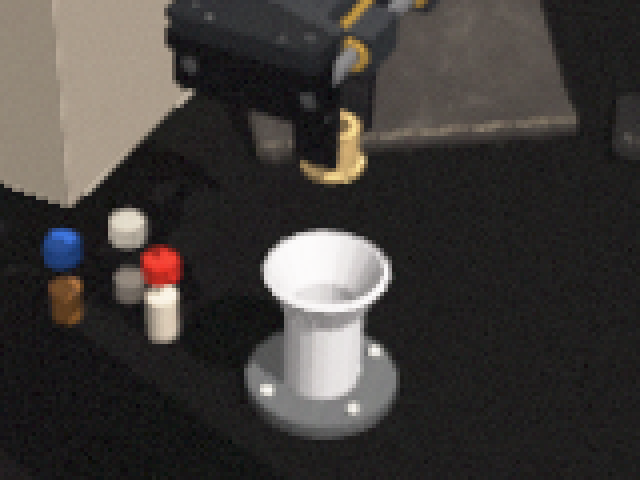

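Bushing held upright above the funnel at crop (335,160), and the funnel is empty. Lowering into the mouth.

Emit:
arm_command --deltas '[-1, 0, 0, 0.03, 0, -1, 0, 0, 0.025, 0, -1, 0, 0, 0.012, 0, -1, 0, 0, 0.008, 0, -1, 0, 0, 0.006, 0, -1, 0, 0, 0, 0]'

```text
time: 9.5
position: [0.5446, -0.0453, 0.0552]
tool_rot: [-0.0, 1.0, -0.0, 0.0]
ft_force: [-0.6, -0.5, -0.5]
grip_width: 0.025
grip_force: 15.0
```

Emit:
arm_command --deltas '[-0.25, 0, 0, 0, 0, -0.25, 0, 0, 0, 0, -0.25, 0, 0, 0, 0, -0.25, 0, 0, 0, 0, -0.25, 0, 0, -0.02, 0, -0.25, 0, 0, -0.03, 0, -0.25, 0, 0, -0.04, 0, -0.25, 0, 0, 0, 0]'

```text
time: 10.5
position: [0.547, -0.0461, 0.1482]
tool_rot: [-0.0, 1.0, -0.001, 0.004]
ft_force: [-0.8, -0.3, -0.5]
grip_width: 0.0327
grip_force: 0.0
```

```bash
python3 chk.py c2
```

```text
[ 0.54699738 -0.04609199  0.14817651] 0.032673540122831024
bronze 0
rim 334 ((545.2120971679688, -44.97525405883789), 34.122657775878906)
```

View pics/c2.png

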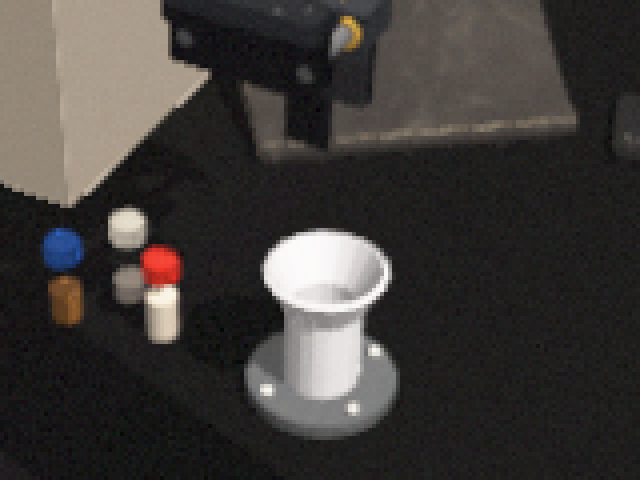

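The fingers are empty and the bushing has gone down the tube: nothing bronze shows in the funnel at (325,270). Next, b2.

Emit:
arm_command --deltas '[0.3, 0.0264, 0.0317, 0, 0, 0.3, 0.0264, 0.0317, 0, 0, 0.3, 0.0264, 0.0317, 0, 0, 0.3, 0.0264, 0.0317, 0, 0, 0.3, 0, 0, 0.03, 0, 0.3, 0, 0, 0.035, 0, 0.3, 0, 0, 0.03, 0, 0.3, 0, 0, 0, 0]'

```text
time: 11.55
position: [0.436, 0.0815, 0.0477]
tool_rot: [-0.0, 1.0, 0.0, -0.004]
ft_force: [0.1, 0.1, -0.6]
grip_width: 0.0566
grip_force: 0.0
```

```bash
python3 tips.py | head -4
```

```text
[0.43596542 0.08148627 0.04772004] 0.056800559555000574
0.07 7 [0.426 0.113 0.073] [0.446 0.118 0.075]
0.075 18 [0.425 0.115 0.076] [0.445 0.12  0.08 ]
0.08 19 [0.425 0.116 0.08 ] [0.445 0.119 0.085]
```

Emit:
arm_command --deltas '[0.3, 0, 0, 0.025, 0, 0.3, 0, 0, 0.02, 0, 0.3, 0, 0, 0.011, 0, 0.3, 0, 0, 0.005, 0, 0.3, 0, 0, 0, 0, -1, 0, 0, 0, 0, -1, 0, 0, 0, 0, -1, 0, 0, 0, 0, -1, 0, 0, 0, 0, -1, 0, 0, 0, 0, -1, 0, 0, 0, 0]' --newtons 15

```text
time: 12.98
position: [0.439, 0.0813, -0.0107]
tool_rot: [-0.0, 1.0, 0.0, 0.0]
ft_force: [-1.0, -0.6, 2.8]
grip_width: 0.0246
grip_force: 15.0
```

Emit:
arm_command --deltas '[-1, 0, 0, -0.02, 0, -1, 0, 0, -0.04, 0, -1, 0, 0, -0.045, 0, -1, 0, 0, -0.045, 0, -1, -0.0264, -0.0317, 0, 0, -1, -0.0264, -0.0317, 0, 0, -1, -0.0264, -0.0317, 0, 0, -1, -0.0264, -0.0317, 0, 0, -1, 0, 0, 0, 0, -1, 0, 0, 0, 0, -1, 0, 0, 0, 0]'

```text
time: 14.35
position: [0.543, -0.0443, 0.1388]
tool_rot: [-0.001, 1.0, 0.0, -0.001]
ft_force: [-0.2, 0.3, -0.9]
grip_width: 0.0252
grip_force: 15.0
```

```bash
python3 chk.py c3
```

```text
[ 0.54304998 -0.0442771   0.138818  ] 0.025162182079289896
bronze 159
[ 0.5262 -0.0587  0.1464] [ 0.5551 -0.0223  0.1819]
rim 339 ((544.6575927734375, -44.5999641418457), 34.80299758911133)
```

View pics/c3.png

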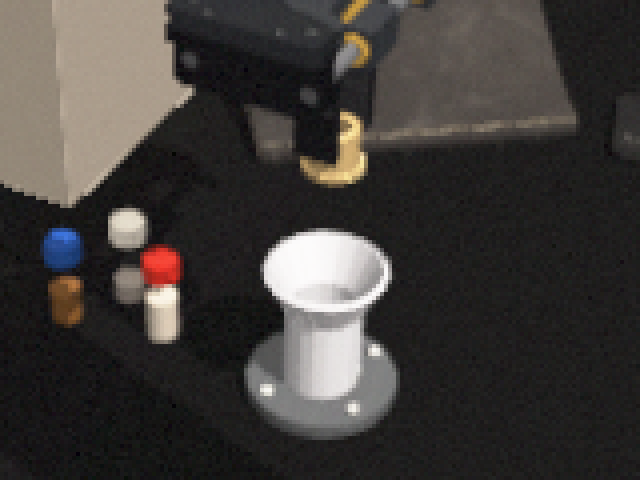

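b2 is held upright above the mouth at crop (335,160). Lower it the same way.

Emit:
arm_command --deltas '[-1, 0, -0.0005, 0.03, 0, -1, 0, 0, 0.025, 0, -1, 0, 0, 0.012, 0, -1, 0, 0, 0.009, 0, -1, 0, 0, 0.006, 0, -1, 0, 0, 0, 0]'

```text
time: 15.15
position: [0.5446, -0.0459, 0.0572]
tool_rot: [-0.0, 1.0, -0.0, 0.0]
ft_force: [0.4, 0.3, -1.4]
grip_width: 0.0247
grip_force: 15.0
```

Emit:
arm_command --deltas '[-0.25, 0, 0, 0, 0, -0.25, 0, 0, 0, 0, -0.25, 0, 0, 0, 0, -0.25, 0, 0, 0, 0, -0.25, 0, 0, -0.02, 0, -0.25, 0, 0, -0.03, 0, -0.25, 0, 0, -0.04, 0, -0.25, 0.04, 0.04, 0, 0, -0.25, 0.04, 0.04, 0, 0, -0.25, 0.04, 0.04, 0, 0, -0.25, 0, 0, 0, 0]'

```text
time: 16.52
position: [0.4195, 0.0763, 0.147]
tool_rot: [-0.002, 1.0, 0.0, -0.003]
ft_force: [-0.9, -0.8, -0.2]
grip_width: 0.0325
grip_force: 0.0
```

Run:
```python
from h import *
im=[]
for n in("side","top"):
    p,d=imaging.camera(n);P=cloud(n,d)
    u,v=proj(n,np.array([.5445,-.0455,.05])).astype(int)
    im.append(cv2.resize(p[v-36:v+36,u-36:u+36,::-1],(396,396),interpolation=0))
    m=(np.hypot(P[...,0]-.5445,P[...,1]+.0455)<.012)&(d>0); print(n,m.sum(),np.percentile(P[m][:,2],[5,25,50,75,95]).round(4))
cv2.imwrite("pics/fin.png",np.hstack(im))
```

```text
Traceback (most recent call last):
IndexError: index -1 is out of bounds for axis 0 with size 0
```

```bash
cat > fin.py <<'E'
from h import *
im=[]
for n in("side","top"):
    p,d=imaging.camera(n);P=cloud(n,d)
    u,v=proj(n,np.array([.5445,-.0455,.05])).astype(int)
    im.append(cv2.resize(p[v-36:v+36,u-36:u+36,::-1],(396,396),interpolation=0))
    for r in(.012,.035):
        m=(np.hypot(P[...,0]-.5445,P[...,1]+.0455)<r)&(d>0); print(n,r,m.sum(),np.percentile(P[m][:,2],[5,25,50,75,95]).round(4) if m.any() else "")
    q=P[v-36:v+36,u-36:u+36,2];print("max z in crop",q.max())
cv2.imwrite("pics/fin.png",np.hstack(im))
E
python3 fin.py
```

```text
side 0.012 0 
side 0.035 662 [0.0072 0.0091 0.0222 0.0469 0.0796]
max z in crop 0.6577015994284856
top 0.012 97 [0.0085 0.0222 0.0563 0.058  0.0599]
top 0.035 898 [0.0087 0.0389 0.0667 0.0789 0.0841]
max z in crop 0.9214575962580067
```

The top camera sees a ring at z ≈ 0.058, which is exactly 10 + 48 mm, and looks through the hole to the floor. One last look, with a check for tilt.

Run:
```python
from h import *
p,d=imaging.camera("top");P=cloud("top",d)
m=(np.hypot(P[...,0]-.5445,P[...,1]+.0455)<.0135)&(P[...,2]>.051)&(P[...,2]<.064);S=P[m]
A=np.c_[S[:,:2]-S[:,:2].mean(0),np.ones(len(S))];print(len(S),np.linalg.lstsq(A,S[:,2],rcond=None)[0],cv2.minEnclosingCircle((S[:,:2]*1000).astype(np.float32)))
```

```text
73 [-0.02785163 -0.02436358  0.05720305] ((543.7976684570312, -45.542213439941406), 12.985286712646484)
```

View pics/fin.png

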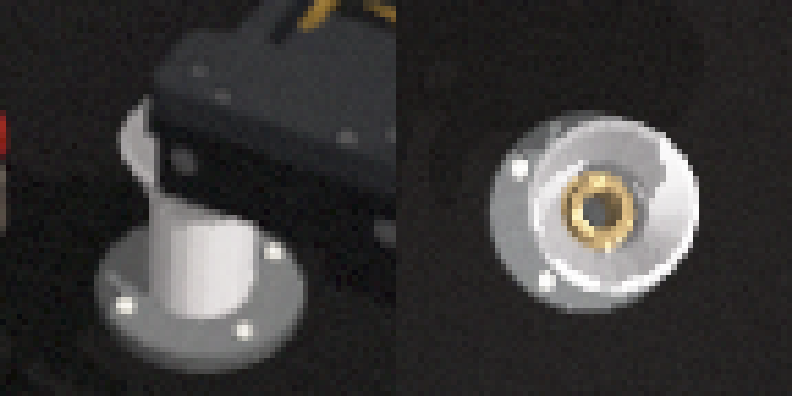

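The bronze ring sits centred and level in the bore at crop (600,212), and the arm is clear. Handing in.

```bash
python3 -c "
from rig import order
print(order.hand_in())"
```

```text
the job is handed in; nothing more can be done
None
```

Job handed in (no verdict returned): both bushings are stacked in the magazine, the top one level and centred at the right height, after one missed first grasp because the fingertips sit about 24 mm above the reported TCP.

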